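# Hang the tamper back on the crowded hook rack

### The arm

A 6-joint arm with a two-finger parallel gripper is mounted at the origin on a cart in front of the work surface, level with it; the furniture and walls round the work are solid. World frame = base frame: x ahead of the robot, y to its left, z up, the work surface at z = 0. Lengths are in m, angles in rad, forces in N, time in s.
With the tool pointing down it reaches from about 0.3 to 0.775 m from the base axis. Payload 14.6 kg.
Tool frame: the origin (TCP) lies between the finger pads, 19 mm behind the fingertips; this is the grasp point; z points along the fingers, y is the line along which they close (so a half turn about z gives the same grasp; the last joint's range is limited). The gripper opens to 94 mm and grips with 3 to 60 N. Pads are 16 mm wide; open, the fingers measure 119 mm over their backs; the gripper's body (75 mm by 177 mm) begins 78 mm behind the grasp point.
Start: joints at [-1.385, 0.3, 1.521, -0, 1.321, -0.067], TCP at [0.138, -0.533, 0.224] pointing down, gripper open.
Joint ranges: [-3.03, 3.03], [-0.79, 2.21], [0.23, 2.52], [-1.04, 4.18], [0, 3.07], [-2.55, 2.55]. Speed limits (rad/s): [2.22, 2.22, 2.57, 3.14, 3.14, 3.14].

### API

Orientations are given as [roll, pitch, yaw] about the fixed x, y, z axes, in that order (R = Rz(yaw) Ry(pitch) Rx(roll)).
In Python, from station import ctrl, cams gives the robot as it stands. The module is installed in compiled form; this text tells all that it offers.
- The arm moves only by the tool arm_command, never from a script. Its argument "plan" is a list that holds one entry, the list of rows, each a list of 7 numbers: the shift along the tool's x, y, z in a scale on which 1.0 is 75 cm, then the turn, a rotation vector about the tool's x, y, z in a scale on which 1.0 is pi rad, then the closure, from -1 (fully open) to 1 (shut). A call has 1 to 12 rows; each row is the pose to reach, as a shift and turn from the pose commanded when the call began, along the tool's axes at that moment; what a row does not reach only later rows make up. A row lasts 1/10 s, in which the tool goes at most 50 mm and 8.59 degrees, less where a joint would pass 70% of its speed; a pose out of reach is approached as far as the arm can. A call with a gripper value outside its range is refused whole. The fingers move at their own pace and stop on an object; "squeeze" is the grip in N (left out, the last holds). Time passes only in rows, so rows that repeat a pose let the fingers close. It gives the time, the measured TCP pose, the force, the opening and the grip force at its end, in the units of the state.
- ctrl.get_obs(): the state, without advancing time (a new reading comes with each control period).
- cams.camera(name): name is "scene" or "top" or "wrist"; returns (picture, depth): 384x512x3 uint8, blue, green, red; 384x512 float32, m along the optical axis (not along the pixel's ray), 0 where there is no reading.
- cams.camera_info(name): a dict with "fx", "fy", "cx", "cy" (pixels), "world_to_cam" (4x4, takes a point from world to camera coordinates). Camera axes: x right, y down, z forward; pixel columns grow to the right and rows downward; lengths in m; the calibration is good to about 2 mm. A picture is of the moment at which its call begins: read the wrist's pose just before it. camera_info takes no time and is no camera call; for the wrist camera it gives the pose at the moment of the call.
- ctrl.hand_in(): hands the job in; it is judged then, once.
The state is a dict: "time_s": time; "qpos": joint angles; "joint_vel": joint speeds; "tau": joint torques, N m; "ee_pos": TCP position; "eef_rot": TCP orientation; "force": force on the tool from outside, world axes, zero at the start; "moment": the same for the moment, N m; "grip_width": finger opening in m; "grip_force": force on a finger pad.
Only numpy, scipy, OpenCV 4.12 (cv2) and the standard library are available. Lean on these libraries where they do the work, as an engineer would, in place of code of your own. Each camera call takes 0.05 s, during which the arm holds its last target. There are 200 camera calls.

### The job

The red-handled tamper stands on the bench. Hang it upright by its collar on the empty middle hook of the tool rack: press it back against the hook's yellow sprung pad to make room and lower it until the collar lies fully down on both prongs behind their upturned tips, then let go. Be gentle: the forces between tamper and rack (pad, tips and prongs together) must stay under 25 N, and do not knock the two tools hanging beside it or the jar on the bench.

Things in the scene. Friction and masses are not known exactly. Their poses are not given: they have to be found in the camera images.
- tamper: red-handled steel tamper, 0.2-0.4 kg, upright on its foot. Origin: centre of the underside, z up the tool. Heights in mm: foot d 38 to 20, shank d 10 to 150, hanging collar d 32 from 150 to 158, round handle d 24 from 158 to 228. Yaw does not matter. Grasp the handle from above, pad middle at about 203, firmly (50 N), else it tilts in the fingers
- rack: fixed tool rack, 252 mm wide, 205 high. Origin on the bench below the middle hook's nominal seat; x into the rack (the way tools are pushed on), y left along the rail, z up. Rail at x 80-94, z 170-200 mm. Three hooks toward the robot at y -65, 0, 65; outer two in use, middle empty. A hook is two round 8 mm prongs, 14 apart, top at z 180; their front tips turn up to z 189
- seat (a point): nominal seat of the empty middle hook (point on the rack at x 0, y 0, z 180 mm). The hook is clamped up to 30 mm nearer the robot or further in than this (rack x): that depth is NOT reported; 25 N does not shift it. Seated, the tamper's collar lies on the prongs behind the tips: origin at rack z 30 mm, y 0, x = the hook's depth, upright
- pad_nominal (a point): nominal centre of the relaxed yellow pad's face, rack x 13, y 0, z 189 mm (shifts with the hook's depth). Pad 18 x 18 mm, spring 1.5 N/mm along x, 4.5 mm travel, then solid. Brought in above the tips (tool origin z 42 mm), the collar must press it 3-4.5 mm (4.5-7 N) and rub down it to go behind the tips; too little press: collar stops on the tips, up to 9 mm high
- paddle: black-handled tool with a flat blade 36 mm wide, hanging loose at rack y 65 mm, origin (underside) at z 30 mm; shank, collar and handle like the tamper's. Leave it hanging
- pestle: wooden-handled tool with a round brass head d 28 mm, hanging loose at rack y -65 mm, origin (underside) at z 30 mm; shank, collar and handle like the tamper's. Leave it hanging
- jar: frosted clear jar with a pale lid, d 72, 102 mm high, loose on the bench on the other side of the rack from the tamper. Origin: centre of its underside. A bystander

How it is judged:
On the way:
1. the tamper is lifted off the bench (height (world z) of tamper above 0.02 m), for 0.2 s.
At the end, for the whole second after the job is handed in: The tamper hangs at rest on the middle hook, collar down on the prongs: in the rack's frame z 30 +-2.5 mm, y 0 +-5 mm, x -37 to 37 mm, upright to 0.07 rad. The tools beside it still hang (moved < 12 mm, tilt < 0.12 rad); the jar stands where it was (20 mm, 0.2 rad) (z of tamper in the frame of rack between 0.0275 and 0.0325 m and y of tamper in the frame of rack between -0.005 and 0.005 m and x of tamper in the frame of rack between -0.037 and 0.037 m and angle between tamper's own z axis and vertical below 0.07 rad and linear speed of tamper below 0.02 m/s and not (distance of paddle from where it was at the start of the episode above 0.012 m or angle between paddle's own z axis and vertical above 0.12 rad) and not (distance of pestle from where it was at the start of the episode above 0.012 m or angle between pestle's own z axis and vertical above 0.12 rad) and not (distance of jar from where it was at the start of the episode above 0.02 m or angle between jar's own z axis and vertical above 0.2 rad)); the robot touches nothing.
It fails at once if the tamper is forced against the rack (pad, tips and prongs together) with more than 25 N (contact force between tamper and rack above 25 N).
It fails at once if the robot pushes on the rack itself with more than 25 N (contact force between any of the arm, the fingers and rack above 25 N).
It fails at once if a neighbouring tool is knocked (moved over 12 mm or tilted over 0.12 rad) ((distance of paddle from where it was at the start of the episode above 0.012 m or angle between paddle's own z axis and vertical above 0.12 rad) or (distance of pestle from where it was at the start of the episode above 0.012 m or angle between pestle's own z axis and vertical above 0.12 rad)).
It fails at once if the jar is knocked (moved over 20 mm or tilted over 0.2 rad) (distance of jar from where it was at the start of the episode above 0.02 m or angle between jar's own z axis and vertical above 0.2 rad).
It also fails if it takes over 61 s, if anything falls off the work surface, if the arm or the gripper's body presses on something with over 40 N, if the wrist force passes 120 N, or if a joint passes its speed limit or range.

## Working session

There is one attempt and no reset: what is moved stays moved. The work goes in short steps, Python scripts to look and compute and a tool call to move; the robot and the scene stay as the last step left them, time stands still between calls to the robot, and variables do not carry over. Pictures are saved under pics/ and viewed, at most 10 in all, crops included, and the job is handed in when it is done.

Besides the shell and the picture viewer there is one more tool, called by a JSON object that holds its "api" and its "payload". arm_command: Moves the arm, as the interface text tells. Its arguments: {"type":"object","properties":{"plan":{"type":"array"},"squeeze":{"type":"number"}},"required":["plan"]}

```bash
mkdir -p pics; python3 - <<'E'
from station import ctrl,cams
import cv2,numpy as np
o=ctrl.get_obs(); print(o)
for n in("scene","top"):
    p,d=cams.camera(n); cv2.imwrite(f"pics/{n}.png",p); np.savez(f"{n}.npz",p=p,d=d)
    i=cams.camera_info(n); print(n,i, np.linalg.inv(i["world_to_cam"])[:3,3])
E
```

```text
{'time_s': 0.0, 'qpos': array([-1.38457737e+00,  3.00493103e-01,  1.52157694e+00,  2.45965080e-05,
        1.32068971e+00, -6.66089693e-02]), 'joint_vel': array([ 0.00138509,  0.00030616,  0.00031364, -0.00063168,  0.0021633 ,
        0.00015356]), 'tau': array([ 2.50374520e-03, -5.31799436e+01, -3.52736700e+01,  7.08993548e-02,
        2.43677414e-02, -7.89369074e-05]), 'ee_pos': array([ 0.13753292, -0.53228222,  0.223676  ]), 'eef_rot': array([-3.14042972e+00, -1.01453380e-04,  2.52821761e-01]), 'force': array([-0.00019519,  0.15218512,  0.08085023]), 'moment': array([ 0.03827907,  0.01498749, -0.00482001]), 'grip_force': 0.0, 'grip_width': 0.09419342059502082}
scene {'fx': 478.5665892251169, 'fy': 478.5665892251169, 'cx': 244.03357037182082, 'cy': 194.44799349437184, 'world_to_cam': array([[-0.63689392, -0.77091527,  0.00746835,  0.33545139],
       [-0.41333193,  0.33326607, -0.84740217,  0.32786786],
       [ 0.65078633, -0.5427922 , -0.53089903,  1.19619724],
       [ 0.        ,  0.        ,  0.        ,  1.        ]])} [-0.42930361  0.7986239   0.91039062]
top {'fx': 490.8721085111208, 'fy': 490.8721085111208, 'cx': 259.81303723949003, 'cy': 193.51363473767913, 'world_to_cam': array([[ 0.02228361, -0.99964435,  0.01464964, -0.02633769],
       [-0.99801969, -0.02310478, -0.0585052 ,  0.50353216],
       [ 0.05882287, -0.01331692, -0.99817961,  1.28487123],
       [ 0.        ,  0.        ,  0.        ,  1.        ]])} [0.4275421  0.0024162  1.31237735]
```

View pics/scene.png

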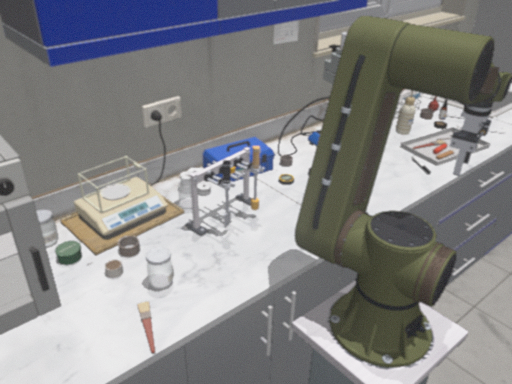

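View pics/top.png

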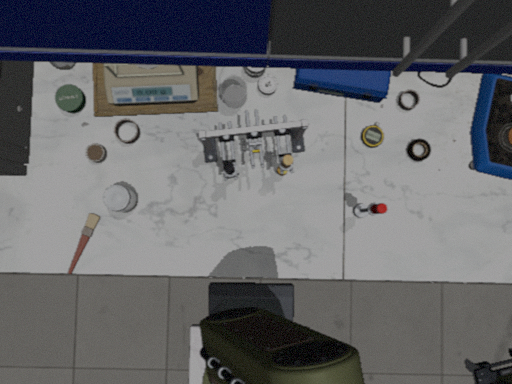

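The top view shows the rack near (252,130), with the yellow pad at (255,148), the black handle at (230,168) and the wood handle at (286,160). The red tamper top is at (380,208) and the jar at (119,197).

```bash
cat > h.py <<'E'
import numpy as np,cv2
def ray(i,u,v,z):
    T=np.linalg.inv(i["world_to_cam"]); d=T[:3,:3]@[(u-i["cx"])/i["fx"],(v-i["cy"])/i["fy"],1.]; c=T[:3,3]
    return c+d*(z-c[2])/d[2]
def cloud(i,D):
    v,u=np.indices(D.shape); P=np.stack([(u-i["cx"])/i["fx"]*D,(v-i["cy"])/i["fy"]*D,D,np.ones_like(D)],-1)
    return (P@np.linalg.inv(i["world_to_cam"]).T)[...,:3]
def proj(i,p):
    q=i["world_to_cam"]@np.r_[p,1]; return q[0]/q[2]*i["fx"]+i["cx"],q[1]/q[2]*i["fy"]+i["cy"]
def cent(m):
    n,l,s,c=cv2.connectedComponentsWithStats(m.astype(np.uint8)); k=1+np.argmax(s[1:,4]); return c[k],s[k]
E
python3 - <<'E'
from station import cams
from h import *
f=np.load("top.npz");p,D=f["p"],f["d"];i=cams.camera_info("top");C=cloud(i,D)
h=cv2.cvtColor(p,cv2.COLOR_BGR2HSV)
red=(h[...,1]>150)&((h[...,0]<8)|(h[...,0]>172))&(h[...,2]>80); red[:,:340]=0;red[:,420:]=0
c,s=cent(red);print("red",c,s,ray(i,*c,.228),np.median(C[red],0))
w=C[170:240,330:420]; 
m=(C[...,2]>.19)&(C[...,2]<.215)&(D>0); m[:,:180]=0;m[:,330:]=0;m[:115]=0;m[142:]=0
P=C[m];print(len(P)); l=cv2.fitLine(P[:,:2].astype(np.float32),cv2.DIST_HUBER,0,.01,.01).ravel();print("rail",l,np.arctan2(l[1],l[0]),np.median(P,0),P.min(0),P.max(0))
for n,(u0,u1,v0,v1) in dict(black=(215,245,140,185),wood=(272,300,145,180)).items():
    q=C[v0:v1,u0:u1]; k=(q[...,2]>.24)&(q[...,2]<.275); print(n,k.sum(),q[k].mean(0) if k.any() else q[...,2].max()); vv,uu=np.nonzero(k); 
    if k.any(): print(uu.mean()+u0,vv.mean()+v0,ray(i,uu.mean()+u0,vv.mean()+v0,.258))
ye=(h[...,0]>18)&(h[...,0]<35)&(h[...,1]>80); ye[:,:240]=0;ye[:,270:]=0;ye[:140]=0;ye[165:]=0
c,s=cent(ye);print("yellow",c,s,ray(i,*c,.189),ray(i,*c,.198))
cv2.imwrite("pics/c1.png",cv2.resize(p[105:190,185:325],None,fx=5,fy=5,interpolation=cv2.INTER_CUBIC))
E
```

```text
red [381.02857143 207.97142857] [377 204   9   9  70] [ 0.4655613  -0.28149694  0.228     ] [ 0.46556425 -0.28188365  0.22619789]
835
rail [ 0.13642356 -0.9906506   0.640182    0.00622637] -1.433946 [0.64025135 0.00614348 0.19856971] [ 0.61325056 -0.11804469  0.19000721] [0.6664614  0.13192365 0.20870205]
black 102 [0.54665488 0.05856523 0.2560384 ]
227.90196078431373 166.5 [0.54643168 0.05846447 0.258     ]
wood 101 [ 0.56419181 -0.06914034  0.25548754]
287.0792079207921 159.88118811881188 [ 0.56387262 -0.06897599  0.258     ]
yellow [255.65 150.6 ] [252 149   8   4  20] [ 0.59254873 -0.00077248  0.189     ] [ 0.59122677 -0.00074693  0.198     ]
```

View pics/c1.png

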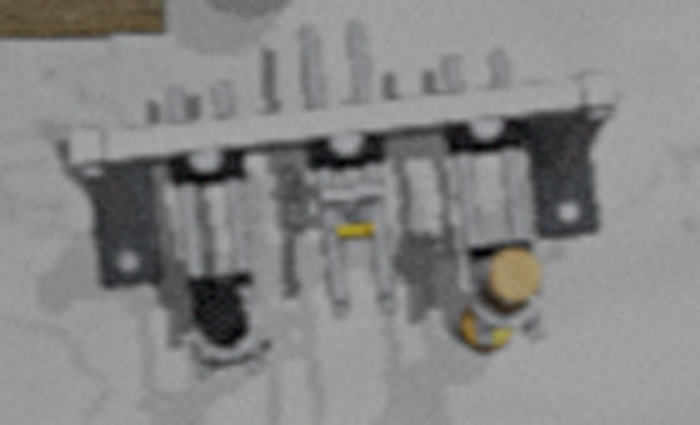

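Rack yaw ≈ 0.137. The middle hook sits about 22 mm deeper than nominal, since the yellow pad is at rack x ≈ 37. I'll move above the tamper with the fingers closing along rack x.

The manual's scale: shifts go in shares of 75 cm and turns go in shares of pi rad. Converting my numbers, 380 mm / 750 = 0.5067, 370 mm / 750 = 0.4933, -1.455 rad / 3.1416 = -0.4631.

{"api": "arm_command", "payload": {"plan": [[[0,0,-0.0667,0,0,0,-1],[0.0533,-0.02,-0.1067,0,0,-0.0382,-1],[0.1067,-0.0427,-0.1267,0,0,-0.0796,-1],[0.16,-0.0667,-0.1267,0,0,-0.1273,-1],[0.2133,-0.088,-0.1267,0,0,-0.1719,-1],[0.2667,-0.1107,-0.1267,0,0,-0.2165,-1],[0.32,-0.1333,-0.1267,0,0,-0.261,-1],[0.3733,-0.156,-0.1267,0,0,-0.3056,-1],[0.4267,-0.1787,-0.1267,0,0,-0.3501,-1],[0.4667,-0.1973,-0.1267,0,0,-0.3947,-1],[0.4933,-0.2093,-0.1267,0,0,-0.4393,-1],[0.5067,-0.2147,-0.1267,0,0,-0.4631,-1]]]}}

```text
time_s: 1.3
ee_pos: [0.4665, -0.2801, 0.3188]
eef_rot: [-3.141, -0.001, 1.715]
force: [-0.2, -0.7, 0.2]
grip_width: 0.0942
grip_force: 0.0
```

```bash
python3 - <<'E'
from station import ctrl,cams
from h import *
o=ctrl.get_obs();i=cams.camera_info("wrist");p,D=cams.camera("wrist");cv2.imwrite("pics/w1.png",p)
print(o["time_s"],o["qpos"],o["ee_pos"],o["eef_rot"]); T=np.linalg.inv(i["world_to_cam"]);print(T)
h=cv2.cvtColor(p,cv2.COLOR_BGR2HSV);red=(h[...,1]>150)&((h[...,0]<8)|(h[...,0]>172))&(h[...,2]>60)
c,s=cent(red);print(c,s,ray(i,*c,.228)); C=cloud(i,D)
t=red&(abs(C[...,2]-.228)<.006);vv,uu=np.nonzero(t);print(t.sum(),uu.min(),uu.max(),vv.min(),vv.max(),C[t].mean(0),ray(i,(uu.min()+uu.max())/2,(vv.min()+vv.max())/2,.228))
f=np.load("top.npz");C=cloud(cams.camera_info("top"),f["d"]);q=C[:70,180:330].reshape(-1,3);q=q[q[:,2]>.3];print("cupboard",q.min(0))
E
```

```text
1.3 [-6.08110574e-01  2.33552697e-01  1.38740352e+00  1.96535945e-04
  1.52150437e+00 -7.52521789e-01] [ 0.46646521 -0.28005644  0.31876251] [-3.14109325e+00 -7.36505746e-04  1.71519759e+00]
[[ 9.89654894e-01  1.39183686e-01  3.48007398e-02  4.56037247e-01]
 [ 1.43465545e-01 -9.58541472e-01 -2.46202930e-01 -2.07379110e-01]
 [-9.09478817e-04  2.48648642e-01 -9.68593323e-01  4.79378719e-01]
 [ 0.00000000e+00  0.00000000e+00  0.00000000e+00  1.00000000e+00]]
[249.87169043 203.24032587] [237 191  26  25 491] [ 0.46420075 -0.28368922  0.228     ]
488 237 262 191 215 [ 0.46418901 -0.28367902  0.22801589] [ 0.46385932 -0.28352404  0.228     ]
cupboard [ 0.4275421  -0.10838948  0.57906871]
```

View pics/w1.png

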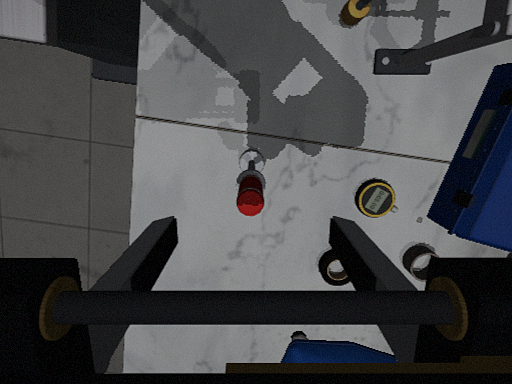

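The tamper's handle top is at pixel (250,203), centred between the fingers, and the way down is clear.

Converted, 115.5 mm / 750 = 0.154, 105 mm / 750 = 0.14, 0.007 rad / 3.1416 = 0.0022.

{"api": "arm_command", "payload": {"plan": [[[-0.0033,-0.0027,0.02,0,0,0.0022,-1],[-0.0033,-0.0027,0.0467,0,0,0.0022,-1],[-0.0033,-0.0027,0.08,0,0,0.0022,-1],[-0.0033,-0.0027,0.1133,0,0,0.0022,-1],[-0.0033,-0.0027,0.14,0,0,0.0022,-1],[-0.0033,-0.0027,0.154,0,0,0.0022,-1],[-0.0033,-0.0027,0.154,0,0,0.0022,-1],[-0.0033,-0.0027,0.154,0,0,0.0022,0.2],[-0.0033,-0.0027,0.154,0,0,0.0022,0.5],[-0.0033,-0.0027,0.154,0,0,0.0022,1],[-0.0033,-0.0027,0.154,0,0,0.0022,1],[-0.0033,-0.0027,0.154,0,0,0.0022,1]]], "squeeze": 50}}

```text
time_s: 2.55
ee_pos: [0.4636, -0.2844, 0.204]
eef_rot: [3.141, 0.0, 1.701]
force: [0.0, -0.5, -0.5]
grip_width: 0.0574
grip_force: 0.0
```

{"api": "arm_command", "payload": {"plan": [[[0,0,0,0,0,0,1],[0,0,0,0,0,0,1],[0,0,0,0,0,0,1],[0,0,0,0,0,0,1],[0,0,0,0,0,0,1]]]}}

```text
time_s: 3.05
ee_pos: [0.4637, -0.2843, 0.2037]
eef_rot: [3.141, 0.0, 1.701]
force: [0.8, -0.3, -0.9]
grip_width: 0.0235
grip_force: 50.0
```

Converted, 264 mm / 750 = 0.352, 245 mm / 750 = 0.3267, -0.007 rad / 3.1416 = -0.0022.

{"api": "arm_command", "payload": {"plan": [[[0,0,-0.0133,0,0,0,1],[0,0,-0.04,0,0,0,1],[0,0,-0.0667,0,0,0,1],[0,0,-0.08,0,0,0,1],[0.0267,0.0067,-0.08,0,0,0,1],[0.0733,0.0187,-0.08,0,0,0,1],[0.1267,0.032,-0.08,0,0,0,1],[0.18,0.0453,-0.08,0,0,0,1],[0.2333,0.0587,-0.08,0,0,0,1],[0.2867,0.072,-0.08,0,0,-0.0022,1],[0.3267,0.0813,-0.08,0,0,-0.0022,1],[0.352,0.088,-0.08,0,0,-0.0022,1]]]}}

```text
time_s: 4.25
ee_pos: [0.4946, -0.0119, 0.2637]
eef_rot: [-3.141, -0.0, 1.709]
force: [-0.1, -0.0, -3.1]
grip_width: 0.0232
grip_force: 50.0
```

{"api": "arm_command", "payload": {"plan": [[[0,0,0,0,0,0,1],[0,0,0,0,0,0,1],[0,0,0,0,0,0,1]]]}}

```text
time_s: 4.55
ee_pos: [0.4947, -0.0147, 0.2637]
eef_rot: [-3.141, 0.0, 1.707]
force: [-0.4, -1.7, -3.3]
grip_width: 0.0233
grip_force: 50.0
```

```bash
python3 - <<'E'
from station import ctrl,cams
from h import *
o=ctrl.get_obs();i=cams.camera_info("wrist");p,D=cams.camera("wrist");cv2.imwrite("pics/w2.png",p);np.savez("w2.npz",p=p,d=D,w=i["world_to_cam"])
print(o)
p,D=cams.camera("top");np.savez("top2.npz",p=p,d=D);j=cams.camera_info("top");u,v=map(int,proj(j,o["ee_pos"]))
q,_=cams.camera("scene");np.savez("s2.npz",p=q,d=_);k=cams.camera_info("scene");a,b=map(int,proj(k,o["ee_pos"]))
print(u,v,a,b)
X=lambda p,u,v:cv2.resize(p[max(v-50,0):v+70,max(u-50,0):u+70],(480,480),interpolation=cv2.INTER_CUBIC)[:480,:400]
cv2.imwrite("pics/ts2.png",np.hstack([X(p,u,v-40),X(q,a,b)]))
E
```

```text
{'time_s': 4.55, 'qpos': array([-1.03664884e-01,  1.46899540e-01,  1.61538682e+00, -1.56482623e-04,
        1.37962956e+00, -2.39934944e-01]), 'joint_vel': array([-0.0083337 , -0.00112319,  0.00062112,  0.00050994, -0.00082277,
        0.00134602]), 'tau': array([ 7.22894892e-01, -4.65027845e+01, -3.74078035e+01,  8.66156816e-02,
        3.94016923e-02, -2.14482588e-05]), 'ee_pos': array([ 0.4946796 , -0.01470675,  0.26367476]), 'eef_rot': array([-3.14124214e+00,  7.24009546e-05,  1.70709616e+00]), 'force': array([-0.409971  , -1.685594  , -3.26676229]), 'moment': array([-0.00296279, -0.10866358,  0.04137421]), 'grip_force': 49.996896386146545, 'grip_width': 0.023287784871022926}
261 191 255 158
```

View pics/w2.png

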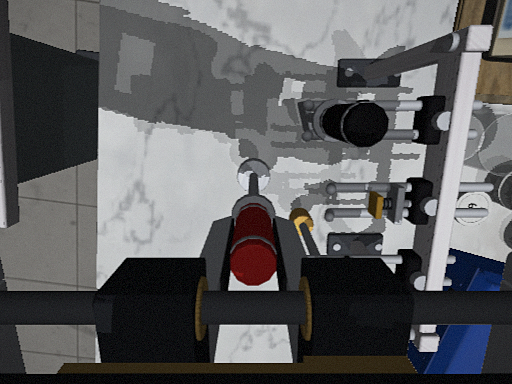

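View pics/ts2.png

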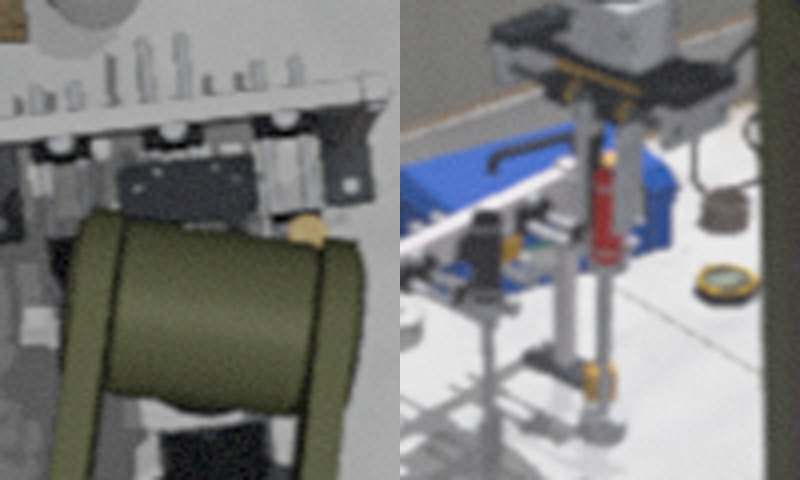

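The wrist view shows the middle prong tips at (331,189) and (331,215), the pad at (376,204), the tamper's collar near (253,208) and its foot at (253,173). Next I'll zoom in and measure.

```bash
python3 - <<'E'
from station import cams
from h import *
f=np.load("w2.npz");p,D=f["p"],f["d"];i=dict(cams.camera_info("wrist"));i["world_to_cam"]=f["w"];C=cloud(i,D)
m=np.array([.9906,.1366]);n=np.array([-.1366,.9906])
R=lambda P:np.array([(P[...,:2]@m-.548)*1e3,(P[...,:2]@n+.081)*1e3,P[...,2]*1e3]).round(1)
h=cv2.cvtColor(p,cv2.COLOR_BGR2HSV);y=(h[...,0]>12)&(h[...,0]<32)&(h[...,1]>120);y[:,:355]=0;y[:,400:]=0;y[:180]=0;y[230:]=0
c,s=cent(y);print("pad",c,s);P=C[y];print(R(np.percentile(P,5,0)),R(np.median(P,0)),R(np.percentile(P,95,0)))
q=C[175:232,318:400];g=R(q);  # prong points
for a in range(-20,36,5):
    k=(g[0]>a)&(g[0]<a+5)&(g[2]>172)&(g[2]<195); 
    if k.sum()>5:
        Y=g[1][k];Z=g[2][k];up=Y[Y>np.median(Y)];print(a,k.sum(),Y.min(),Y.max(),"L",Y[Y>0].mean() if (Y>0).any() else 0,"R",Y[Y<0].mean() if (Y<0).any() else 0,Z.max())
print("tips",R(ray(i,331,188,.189)),R(ray(i,331,215,.189)))
# rail & neighbour handle
for nm,(u0,u1,v0,v1),z in(("black",(320,395,95,150),.258),):
    k=(C[v0:v1,u0:u1,2]>.25)&(C[v0:v1,u0:u1,2]<.265);print(nm,k.sum(),R(C[v0:v1,u0:u1][k].mean(0)))
k=(abs(C[...,2]-.2187)<.0015);k[:,:225]=0;k[:,285:]=0;k[:180]=0;k[222:]=0;print("collar",R(C[k].min(0)),R(C[k].max(0)),R(C[k].mean(0)),k.sum())
k=(C[...,2]>.06)&(C[...,2]<.09);k[:,:230]=0;k[:,280:]=0;k[:150]=0;k[195:]=0;vv,uu=np.nonzero(k);print("foot",uu.min(),uu.max(),vv.min(),vv.max(),R(C[k].mean(0)),R(C[k].min(0)),R(C[k].max(0)))
print("tcp",R(np.array([.49468,-.01471,.26367])))
k=(C[...,2]>.192)&(C[...,2]<.212);k[:,:400]=0;k[350:]=0;P=C[k];l=cv2.fitLine(P[:,:2].astype(np.float32),cv2.DIST_HUBER,0,.01,.01).ravel();print("rail",l,R(np.median(P,0)),k.sum())
cv2.imwrite("pics/w2c.png",cv2.resize(p[150:240,225:405],None,fx=4.4,fy=4.4,interpolation=cv2.INTER_CUBIC))
E
```

```text
pad [375.37230769 204.43692308] [368 191  16  28 325]
[ 31.7  -7.2 184.1] [ 34.5   1.  195.9] [ 39.6   7.8 198.8]
-5 71 -15.1 14.8 L 11.488888888888887 R -11.234285714285713 190.1
0 130 -15.2 15.0 L 12.04137931034483 R -10.100000000000001 190.0
5 90 -14.9 14.5 L 11.482926829268292 R -10.118367346938776 184.3
10 114 -15.0 14.5 L 11.31607142857143 R -10.744827586206897 181.3
15 109 -15.2 14.2 L 11.166666666666666 R -10.770689655172415 181.9
20 115 -15.2 14.4 L 11.192857142857141 R -10.683050847457626 181.7
25 116 -15.3 14.2 L 11.09298245614035 R -10.776271186440677 181.5
30 261 -15.2 14.1 L 7.218604651162791 R -7.215267175572519 194.9
35 82 -15.2 14.4 L 10.569696969696968 R -13.55 193.7
tips [  1.   12.8 189. ] [  2.4  -9.4 189. ]
black 1732 [ -1.7  64.8 257.2]
collar [-76.4  -3.6 217.2] [-43.3  12.9 219.7] [-60.4   7.9 218.1] 352
foot 237 269 158 190 [-60.4   2.7  79.3] [-81.1 -15.9  61.8] [-39.3  14.9  89.7]
tcp [-60.   -1.1 263.7]
rail [ 0.13479237 -0.9908739   0.63281083  0.03252172] [ 83.6  35.3 199.8] 8039
```

View pics/w2c.png

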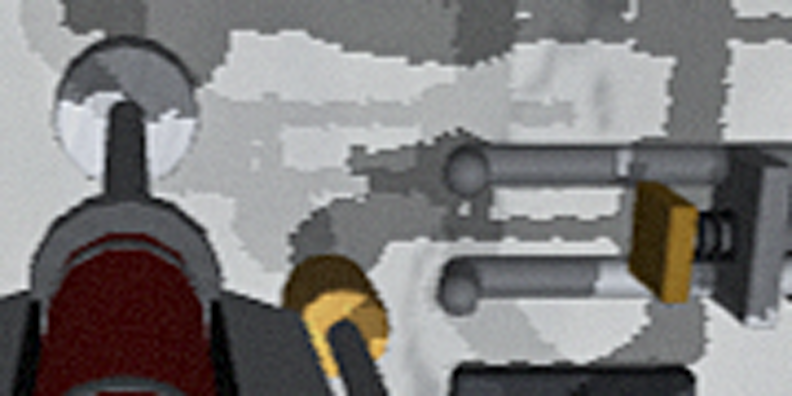

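{"api": "arm_command", "payload": {"plan": [[[0,0,0.008,0,0,0,1],[0,0,0.016,0,0,0,1],[0,0,0.0227,0,0,0,1],[0,0,0.0227,0,0,0,1],[0,0,0.0227,0,0,0,1],[0,0,0.0227,0,0,0,1]]]}}

```text
time_s: 5.3
ee_pos: [0.4949, -0.014, 0.247]
eef_rot: [3.141, 0.0, 1.708]
force: [0.4, -0.3, -3.3]
grip_width: 0.0234
grip_force: 50.0
```

```bash
cat > m.py <<'E'
from station import ctrl,cams
from h import *
m=np.array([.9906,.1366]);n=np.array([-.1366,.9906])
R=lambda P:np.stack([(P[...,:2]@m-.548)*1e3,(P[...,:2]@n+.081)*1e3,P[...,2]*1e3],-1).round(1)
def look(tag):
    o=ctrl.get_obs();i=cams.camera_info("wrist");p,D=cams.camera("wrist");np.savez(tag+".npz",p=p,d=D,w=i["world_to_cam"])
    t=R(o["ee_pos"]);print("t",o["time_s"],"tcp",t,o["eef_rot"],"F",o["force"].round(2),"rackF",(o["force"][:2]@m).round(2),(o["force"][:2]@n).round(2))
    G=R(cloud(i,D));z0=t[2]-203.7
    near=(abs(G[...,0]-t[0])<26)&(abs(G[...,1]-t[1])<26)
    for zz in(30,50,70,90,110,130):
        k=near&(abs(G[...,2]-z0-zz)<8)&(abs(G[...,1]-t[1])<14)&(abs(G[...,0]-t[0])<12)
        if k.sum()>8: x=G[k];print("shank",zz,k.sum(),"x",(x[:,0].min()+x[:,0].max())/2,"y",np.percentile(x[:,1],90)-5)
    for nm,zz,r in(("foot",20,19),("collar",158,16)):
        k=near&(abs(G[...,2]-z0-zz)<1.5)
        if k.sum()>8: x=G[k];print(nm,k.sum(),"x",(np.percentile(x[:,0],[1,99])).mean(),"y",np.percentile(x[:,1],99)-r, x[:,2].mean()-z0)
    q=(G[...,2]>172)&(G[...,2]<184)&(G[...,0]>5)&(G[...,0]<28)&(abs(G[...,1])<25)
    if q.sum()>8: Y=G[q][:,1];print("prongs",q.sum(),np.percentile(Y,[1,99]),Y[Y>0].mean(),Y[Y<0].mean())
    return o,i,p,G
E
python3 -c "
from m import *
o,i,p,G=look('w3')
h=cv2.cvtColor(p,cv2.COLOR_BGR2HSV);y=(h[...,0]>12)&(h[...,0]<32)&(h[...,1]>120)&(G[...,0]>20)&(G[...,0]<50)&(abs(G[...,1])<15)&(G[...,2]>170)
print('pad',np.percentile(G[y],[3,50,97],axis=0))"
```

```text
t 5.3 tcp [-59.7  -0.5 247. ] [3.14126438e+00 7.21856028e-05 1.70785702e+00] F [ 0.42 -0.33 -3.27] rackF 0.37 -0.38
shank 30 29 x -59.65 y -0.40000000000000036
shank 50 29 x -60.099999999999994 y -0.3799999999999999
shank 70 39 x -60.15 y -0.2999999999999998
shank 90 44 x -59.75 y -0.2999999999999998
shank 110 21 x -60.15 y -0.2999999999999998
foot 613 x -60.25 y -1.8000000000000007 20.02251223491026
collar 398 x -60.05 y -0.9000000000000004 158.05552763819094
prongs 559 [-15.042  14.3  ] 11.117499999999998 -10.707526881720431
pad [[ 33.3    -8.1   182.973]
 [ 34.1     0.8   195.1  ]
 [ 42.5     8.5   198.8  ]]
```

Tamper is upright and aligned with the prongs. The pad face is at rack x ≈ 33.5, so I expect contact at x ≈ 17.5.

Converted, 72 mm / 750 = 0.096, 71 mm / 750 = 0.0947.

{"api": "arm_command", "payload": {"plan": [[[0,0.0053,0,0,0,0,1],[0,0.0133,0,0,0,0,1],[0,0.024,0,0,0,0,1],[0,0.0347,0,0,0,0,1],[0,0.0453,0,0,0,0,1],[0,0.056,0,0,0,0,1],[0.0005,0.0667,0,0,0,0,1],[0.0005,0.076,0,0,0,0,1],[0.0005,0.084,0,0,0,0,1],[0.0005,0.0907,0,0,0,0,1],[0.0005,0.0947,0,0,0,0,1],[0.0005,0.096,0,0,0,0,1]]]}}

```text
time_s: 6.55
ee_pos: [0.5663, -0.0037, 0.2467]
eef_rot: [-3.142, -0.0, 1.708]
force: [0.3, 0.4, -3.7]
grip_width: 0.0235
grip_force: 50.0
```

{"api": "arm_command", "payload": {"plan": [[[0,0,0,0,0,0,1],[0,0,0,0,0,0,1],[0,0,0,0,0,0,1],[0,0,0,0,0,0,1]]]}}

```text
time_s: 6.95
ee_pos: [0.566, -0.0038, 0.2468]
eef_rot: [3.141, 0.0, 1.708]
force: [0.3, -0.2, -2.9]
grip_width: 0.0236
grip_force: 50.0
```

```bash
python3 -c "
from m import *
look('w4')"
```

```text
t 6.95 tcp [ 1.210e+01 -1.000e-01  2.468e+02] [3.14145934e+00 1.32702621e-05 1.70780515e+00] F [ 0.31 -0.15 -2.92] rackF 0.29 -0.19
shank 30 28 x 12.100000000000001 y 0.03000000000000025
shank 50 31 x 11.649999999999999 y -0.09999999999999964
shank 70 36 x 11.600000000000001 y 0.04999999999999982
shank 90 26 x 11.600000000000001 y 0.09999999999999964
shank 130 107 x 14.4 y 8.540000000000001
foot 605 x 11.55 y -1.3000000000000007 20.061983471074356
collar 402 x 11.75 y -0.5 158.07114427860694
prongs 202 [ 7.701 14.6  ] 12.43267326732673 nanm.py:17: RuntimeWarning: Mean of empty slice.
  if q.sum()>8: Y=G[q][:,1];print("prongs",q.sum(),np.percentile(Y,[1,99]),Y[Y>0].mean(),Y[Y<0].mean())
  ret = ret.dtype.type(ret / rcount)
```

Good. Now press in gently by force.

Converted, 6 mm / 750 = 0.008, 5 mm / 750 = 0.0067.

{"api": "arm_command", "payload": {"plan": [[[0,0.0013,0,0,0,0,1],[0,0.0027,0,0,0,0,1],[0,0.004,0,0,0,0,1],[0,0.0053,0,0,0,0,1],[0,0.0067,0,0,0,0,1],[0,0.008,0,0,0,0,1],[0,0.008,0,0,0,0,1],[0,0.008,0,0,0,0,1],[0,0.008,0,0,0,0,1]]]}}

```text
time_s: 7.9
ee_pos: [0.572, -0.0029, 0.2467]
eef_rot: [-3.142, -0.0, 1.708]
force: [-0.7, 0.9, -3.0]
grip_width: 0.0233
grip_force: 50.0
```

{"api": "arm_command", "payload": {"plan": [[[0,0.0007,0,0,0,0,1],[0,0.0013,0,0,0,0,1],[0,0.002,0,0,0,0,1],[0,0.002,0,0,0,0,1],[0,0.002,0,0,0,0,1],[0,0.002,0,0,0,0,1]]]}}

```text
time_s: 8.5
ee_pos: [0.5734, -0.0028, 0.2467]
eef_rot: [-3.141, -0.0, 1.708]
force: [-3.8, 0.3, -4.0]
grip_width: 0.0233
grip_force: 50.0
```

Converted, 1 mm / 750 = 0.0013, 0.7 mm / 750 = 0.0009.

{"api": "arm_command", "payload": {"plan": [[[0,0.0004,0,0,0,0,1],[0,0.0009,0,0,0,0,1],[0,0.0013,0,0,0,0,1],[0,0.0013,0,0,0,0,1],[0,0.0013,0,0,0,0,1],[0,0.0013,0,0,0,0,1]]]}}

```text
time_s: 9.1
ee_pos: [0.5744, -0.0026, 0.2467]
eef_rot: [-3.141, -0.0, 1.708]
force: [-3.7, -0.5, -2.0]
grip_width: 0.0231
grip_force: 50.0
```

```bash
python3 -W ignore -c "
from m import *
a=[]
look('w5')
for _ in range(4): cams.camera('top'); a.append(ctrl.get_obs()['force'])
print(np.array(a).round(2))"
```

```text
t 9.1 tcp [ 2.070e+01 -1.000e-01  2.467e+02] [-3.14142926e+00 -3.44985525e-05  1.70777514e+00] F [-3.71 -0.46 -1.95] rackF -3.74 0.05
shank 30 28 x 17.7 y 0.0600000000000005
shank 50 31 x 20.05 y 0.0
shank 70 35 x 20.05 y 0.05999999999999961
shank 90 27 x 20.1 y 0.13999999999999968
shank 130 144 x 20.65 y 8.5
foot 584 x 20.0415 y -1.3999999999999986 20.054109589041104
collar 402 x 20.299500000000002 y -0.30100000000000016 158.05174129353236
prongs 203 [ 6.8 14.6] 12.375369458128079 nan
[[-3.09 -0.18 -3.83]
 [-5.09 -0.11 -3.61]
 [-2.87 -0.13 -2.99]
 [-3.14 -0.18 -2.98]]
```

Converted, 0.7 mm / 750 = 0.0009, 0.3 mm / 750 = 0.0004.

{"api": "arm_command", "payload": {"plan": [[[0,0.0004,0,0,0,0,1],[0,0.0009,0,0,0,0,1],[0,0.0009,0,0,0,0,1],[0,0.0009,0,0,0,0,1]]]}}

```text
time_s: 9.75
ee_pos: [0.5751, -0.0025, 0.2467]
eef_rot: [-3.141, -0.0, 1.708]
force: [-4.3, -0.5, -1.7]
grip_width: 0.0235
grip_force: 50.0
```

```bash
python3 -W ignore -c "
from m import *
a=[]
for _ in range(10): cams.camera('top'); a.append(ctrl.get_obs()['force'])
a=np.array(a);print(a.mean(0).round(2),a.std(0).round(2),R(ctrl.get_obs()['ee_pos']))"
```

```text
[-4.45 -0.57 -2.81] [0.7  0.66 0.47] [ 2.140e+01 -1.000e-01  2.467e+02]
```

Converted, 0.6 mm / 750 = 0.0008, 0.3 mm / 750 = 0.0004.

{"api": "arm_command", "payload": {"plan": [[[0,0.0004,0,0,0,0,1],[0,0.0008,0,0,0,0,1],[0,0.0008,0,0,0,0,1],[0,0.0008,0,0,0,0,1]]]}}

```text
time_s: 10.65
ee_pos: [0.5757, -0.0025, 0.2467]
eef_rot: [-3.141, -0.0, 1.708]
force: [-4.6, -0.6, -3.1]
grip_width: 0.0231
grip_force: 50.0
```

```bash
cat > fz.py <<'E'
from m import *
a=[]
for _ in range(10): cams.camera('top'); a.append(ctrl.get_obs()['force'])
a=np.array(a);print(a.mean(0).round(2),a.std(0).round(2),R(ctrl.get_obs()['ee_pos']))
E
python3 fz.py
```

```text
[-5.08 -0.51 -2.9 ] [0.44 0.46 0.29] [ 2.200e+01 -1.000e-01  2.467e+02]
```

Press is 5.4 N (≈3.6 mm). Now lowering.

Converted, 5 mm / 750 = 0.0067, 4.5 mm / 750 = 0.006.

{"api": "arm_command", "payload": {"plan": [[[0,0,0.0013,0,0,0,1],[0,0,0.0027,0,0,0,1],[0,0,0.004,0,0,0,1],[0,0,0.0053,0,0,0,1],[0,0,0.006,0,0,0,1],[0,0,0.0067,0,0,0,1],[0,0,0.0067,0,0,0,1],[0,0,0.0067,0,0,0,1]]]}}

```text
time_s: 11.95
ee_pos: [0.5758, -0.0025, 0.2421]
eef_rot: [3.141, 0.0, 1.708]
force: [-5.6, -1.3, -1.1]
grip_width: 0.0236
grip_force: 50.0
```

```bash
python3 fz.py
```

```text
[-5.66 -0.57 -0.43] [0.64 0.41 0.6 ] [ 2.210e+01 -1.000e-01  2.421e+02]
```

Converted, 2 mm / 750 = 0.0027, 1.5 mm / 750 = 0.002.

{"api": "arm_command", "payload": {"plan": [[[0,0,0.0007,0,0,0,1],[0,0,0.0013,0,0,0,1],[0,0,0.002,0,0,0,1],[0,0,0.0027,0,0,0,1],[0,0,0.0027,0,0,0,1]]]}}

```text
time_s: 12.95
ee_pos: [0.5758, -0.0025, 0.2401]
eef_rot: [3.141, 0.0, 1.708]
force: [-5.2, -0.9, 0.9]
grip_width: 0.0233
grip_force: 50.0
```

```bash
python3 fz.py
```

```text
[-5.53 -0.79 -0.38] [0.33 0.38 0.55] [ 2.210e+01 -1.000e-01  2.401e+02]
```

Converted, 4.8 mm / 750 = 0.0064, 4.2 mm / 750 = 0.0056.

{"api": "arm_command", "payload": {"plan": [[[0,0,0.0009,0,0,0,1],[0,0,0.0019,0,0,0,1],[0,0,0.0028,0,0,0,1],[0,0,0.0037,0,0,0,1],[0,0,0.0047,0,0,0,1],[0,0,0.0056,0,0,0,1],[0,0,0.0064,0,0,0,1],[0,0,0.0064,0,0,0,1]]]}}

```text
time_s: 14.25
ee_pos: [0.5759, -0.0025, 0.2353]
eef_rot: [3.141, 0.0, 1.708]
force: [-5.5, -1.3, -0.6]
grip_width: 0.0236
grip_force: 50.0
```

```bash
python3 fz.py
```

```text
[-5.43 -0.76 -0.3 ] [0.45 0.53 0.6 ] [ 2.210e+01 -1.000e-01  2.353e+02]
```

Converted, 1.4 mm / 750 = 0.0019, 1 mm / 750 = 0.0013.

{"api": "arm_command", "payload": {"plan": [[[0,0,0.0007,0,0,0,1],[0,0,0.0013,0,0,0,1],[0,0,0.0019,0,0,0,1],[0,0,0.0019,0,0,0,1],[0,0,0.0019,0,0,0,1]]]}}

```text
time_s: 15.25
ee_pos: [0.5759, -0.0025, 0.2339]
eef_rot: [3.141, 0.0, 1.708]
force: [-5.3, -2.0, 0.2]
grip_width: 0.0233
grip_force: 50.0
```

```bash
python3 fz.py
```

```text
[-5.75 -0.71 -0.11] [0.49 0.49 0.46] [ 2.210e+01 -1.000e-01  2.339e+02]
```

Converted, 0.6 mm / 750 = 0.0008, 0.3 mm / 750 = 0.0004.

{"api": "arm_command", "payload": {"plan": [[[0,0,0.0004,0,0,0,1],[0,0,0.0008,0,0,0,1],[0,0,0.0008,0,0,0,1],[0,0,0.0008,0,0,0,1]]]}}

```text
time_s: 16.15
ee_pos: [0.5759, -0.0025, 0.2336]
eef_rot: [3.141, 0.0, 1.708]
force: [-5.8, -0.8, 2.0]
grip_width: 0.0236
grip_force: 50.0
```

```bash
python3 fz.py
```

```text
[-6.08 -0.75  2.23] [0.46 0.53 0.25] [ 2.210e+01 -1.000e-01  2.336e+02]
```

Collar is on the prongs (z-force rising at 30 mm). Now releasing gently.

{"api": "arm_command", "payload": {"plan": [[[0,0,0,0,0,0,1],[0,0,0,0,0,0,1],[0,0,0,0,0,0,1]]], "squeeze": 8}}

```text
time_s: 16.95
ee_pos: [0.576, -0.0025, 0.2337]
eef_rot: [3.14, 0.0, 1.708]
force: [-6.0, 0.2, 1.8]
grip_width: 0.0237
grip_force: 8.0
```

{"api": "arm_command", "payload": {"plan": [[[0,0,0,0,0,0,0.5],[0,0,0,0,0,0,0.4],[0,0,0,0,0,0,0.3],[0,0,0,0,0,0,0.2],[0,0,0,0,0,0,0.1],[0,0,0,0,0,0,0.1],[0,0,0,0,0,0,0.1],[0,0,0,0,0,0,0.1]]]}}

```text
time_s: 17.75
ee_pos: [0.5758, -0.0024, 0.2329]
eef_rot: [3.141, -0.0, 1.708]
force: [-0.1, 0.5, 0.6]
grip_width: 0.0424
grip_force: 0.0
```

```bash
python3 -W ignore -c "
from m import *
o,i,p,G=look('w6');print(o['grip_width'],o['force']);cv2.imwrite('pics/w6.png',p)"
```

```text
t 17.75 tcp [ 2.210e+01 -1.000e-01  2.329e+02] [ 3.14146101e+00 -2.01729162e-05  1.70778258e+00] F [-0.13  0.5   0.57] rackF -0.06 0.52
shank 30 41 x 21.450000000000003 y 1.7999999999999998
shank 50 28 x 18.85 y -0.09999999999999964
shank 70 37 x 19.15 y 0.0
shank 90 47 x 19.25 y -0.05999999999999961
shank 110 20 x 19.45 y 0.10999999999999943
foot 547 x 19.150000000000002 y -1.2460000000000022 20.61188299817183
collar 598 x 22.5 y -0.40000000000000036 158.53110367892975
prongs 117 [ 8.644 15.7  ] 13.346153846153847 nan
0.04240289851171044 [-0.13190968  0.50349702  0.56750591]
```

View pics/w6.png

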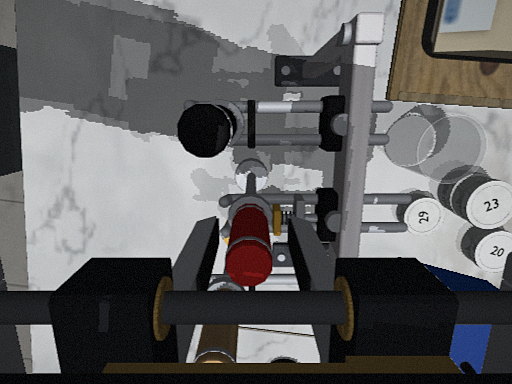

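The tamper hangs upright with its collar on the prongs (handle at (250,250), between the open fingers). I'll retreat straight up.

{"api": "arm_command", "payload": {"plan": [[[0,-0.002,-0.004,0,0,0,0.1],[0,-0.0033,-0.0107,0,0,0,0.1],[0,-0.0033,-0.02,0,0,0,0.1],[0,-0.0033,-0.0333,0,0,0,0.1],[0,-0.0033,-0.0493,0,0,0,0.1],[0,-0.0033,-0.0667,0,0,0,0.1],[0,-0.0033,-0.0867,0,0,0,0.1],[0,-0.0033,-0.1067,0,0,0,0.1],[0,-0.0033,-0.1267,0,0,0,0.1],[0,-0.0033,-0.1467,0,0,0,0.1],[0,-0.0033,-0.16,0,0,0,0.1],[0,-0.0033,-0.16,0,0,0,0.1]]]}}

```text
time_s: 19.0
ee_pos: [0.5735, -0.0028, 0.3547]
eef_rot: [3.139, 0.001, 1.708]
force: [-0.1, 0.2, 0.2]
grip_width: 0.0421
grip_force: 0.0
```

```bash
python3 -W ignore -c "
from m import *
o=ctrl.get_obs();i=cams.camera_info('wrist');p,D=cams.camera('wrist');G=R(cloud(i,D));h=cv2.cvtColor(p,cv2.COLOR_BGR2HSV)
red=(h[...,1]>150)&((h[...,0]<8)|(h[...,0]>172))&(abs(G[...,0]-20)<25)&(abs(G[...,1])<25)
t=red&(G[...,2]>250);print('top',G[t].mean(0),t.sum(),np.percentile(G[red][:,2],98))
for zz in(60,90,120,150,165):
    k=(abs(G[...,2]-zz)<10)&(abs(G[...,0]-19)<12)&(abs(G[...,1])<12);x=G[k]
    if len(x)>8:print(zz,len(x),(x[:,0].min()+x[:,0].max())/2,np.percentile(x[:,1],90)-5)
print(o['force'],o['ee_pos']);cv2.imwrite('pics/w7.png',p)"
```

```text
top [ 19.97681159   3.7926087  295.18652174] 690 467.64
60 94 19.6 5.1
90 13 18.950000000000003 -0.21999999999999975
[-0.07791426  0.20909457  0.15281839] [ 0.57352895 -0.00279349  0.35468173]
```

View pics/w7.png

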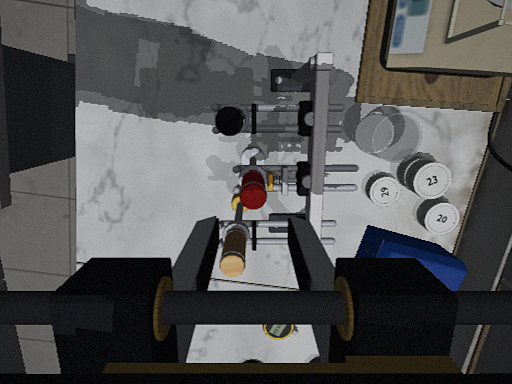

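The tamper (253,190) hangs on the middle hook, and both neighbours (230,120) and (233,260) are still hanging. Handing in.

```bash
python3 -c "
from station import ctrl
print(ctrl.hand_in())"
```

```text
the job is handed in; nothing more can be done
None
```

The tamper is hanging upright on the middle hook with its collar down on both prongs, and I have handed the job in. The highest press I measured was about 6 N against the 25 N limit. Both neighbouring tools are still hanging, and the arm stayed clear of the jar, which I did not re-check. The hand-in call gave no verdict.

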